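# Move the lash-cap bin from its bin rail to the screw on the bench panel

## Task

Pull the square-fronted bin that holds the two black lash caps straight up off the bin rail, past its spring catch, and stand it upright on the bare bench so that you can let go and take it again with its back clear. Then hang it on the panel: pass the keyhole in its back over the screw head, slide the bin down until the screw is home at the top of the slot, and leave it hanging straight with both caps still inside. Leave the two scoop-fronted bins in their places on the rail.

Things in the scene. Friction and masses are not known exactly. Their poses are not given: they have to be found in the camera images.
- cap_bin: The bin to move: open sheet-steel box, painted grey, square front as high as its back, 0.2 kg. Origin: centre of the box's underside; +z up, +x to its back. Box 46 mm deep (x -23 to 23), 58 wide (y -29 to 29), 90 high. A hanger plate behind it makes it 58.5 front to back (x -23 to 35.5). On the rail its z is 48 mm and only 10 mm is free beside it; front and back are free for fingers above its z 45.
- cap_bin_plate (a point): Middle of the back face of the hanger plate, 70 mm above the bin's underside (bin frame 35.5, 0, 70 mm). The bare steel plate is 44 mm wide, 3.5 thick (x 32 to 35.5) and reaches from z 20 up to the rim at z 90. It joins the box only above z 78; below, a 9 mm gap, open downward, parts it from the box (back wall x 23). A window in it (16 mm wide, z 24 to 38) takes the rail's catch.
- cap_bin_eye (a point): Centre of the keyhole's round eye, 18 mm across, in the middle of the plate's thickness (bin frame 33.75, 0, 52 mm). The screw head goes through the plate here. From the eye a slot runs up, narrowing from 12 to 8 mm; it ends at z 72 mm of the bin.
- cap_bin_slot (a point): Point in the keyhole's slot (bin frame 33.75, 0, 69.5 mm) where the screw's axis lies once the bin has been slid fully down; 17.5 mm above the eye's centre.
- cap_a: Black steel lash cap, 21 mm across, 10 mm high, lying loose on the floor of the cap bin (origin: centre of its underside).
- cap_b: The second lash cap, like the first.
- pin_bin: A scoop-fronted bin on the rail (front wall only 42 mm high, sloping flanks; else the size and frame of the cap bin), holding two steel wrist pins. It stays.
- glue_bin: The other scoop-fronted bin on the rail, of the same size, holding a small bottle. It stays.
- bin_rail: Bin rail fixed to the bench: aluminium ledge 226 mm long (top 48 mm above the bench, x -23 to 29 mm) with a lip and channel behind, on two feet. Origin on the bench; +x front to back, y along it, z up. Three places at y +68, 0, -68 mm hold the three bins in any order, each standing on the ledge turned like the rail, its origin at x 0, z 48 mm. A bin comes off straight up.
- rail_lip (a point): Back top edge of the lip at mid-length (rail frame 30.5, 0, 85 mm). The lip (4.5 mm thick) stands in the gap of each bin with some play. Behind each plate a sprung steel leaf (up to z 91, x 46 mm) carries a round steel ball in the plate's window: a straight upward pull of 9 to 16 N, weight included, pushes it back and frees the bin within 17 mm; 25 mm of lift clears lip and leaf.
- panel: Upright sheet-steel panel with square perforations, on a foot fixed to the bench; 150 mm wide, 134 high. Origin on the bench, in the middle of its front face, which looks to -x of its frame; y runs along the panel, z up. Nothing stands close in front of it, and the bench straight ahead of the robot, before rail and panel, is bare.
- screw (a point): On the axis of the panel's only screw, 3.7 mm before its face, 112 mm above the bench; frame turned like the panel's. Shank 5 mm thick, 7.2 long, along -x; then the flat head, 12 mm across, 3.5 thick: the screw ends 10.7 mm before the face. The bin hangs with its plate between panel and head, x along the panel's x, underside 42.5 mm above the bench, slot point within 2 mm of this point.
Things that resemble listed ones, but are neither listed nor needed, are in the scene too. There is more than one size of the bin_rail; the job needs the larger.

How it is judged:
By the outcome, as a careful person would: the job done as asked, in the order asked, and still so for the second after the job is handed in, with the robot touching nothing.
It also fails if it takes over 58 s, if anything falls off the work surface, if the arm or the gripper's body presses on something with over 40 N, if the wrist force passes 120 N, or if a joint passes its speed limit or range.

## Robot

A 6-joint arm with a two-finger parallel gripper is mounted at the origin on a cart in front of the work surface, level with it; the furniture and walls round the work are solid. World frame = base frame: x ahead of the robot, y to its left, z up, the work surface at z = 0. Lengths are in m, angles in rad, forces in N, time in s.
With the tool pointing down it reaches from about 0.375 to 0.925 m from the base axis. Payload 5.7 kg.
Tool frame: the origin (TCP) lies at the very end of the fingers, on their centre line; the grasp point (between the pads) lies 19 mm behind it; z points along the fingers, y is the line along which they close (so a half turn about z gives the same grasp; the last joint's range is limited). The gripper opens to 85 mm and grips with 20 to 120 N. Pads are 22 mm wide; open, the fingers measure 114 mm over their backs; the gripper's body (76 mm by 85 mm) begins 54 mm behind the grasp point. The pads swing forward as they close: fully open they stand 13 mm farther back than shut.
Start: joints at [-1.458, 0.359, 1.51, -0, 1.272, -0.115], TCP at [0.135, -0.584, 0.231] pointing down, gripper open.
Joint ranges: [-2.97, 2.97], [-1.01, 2.36], [0.21, 2.38], [-0.96, 4.11], [0.2, 2.71], [-2.98, 2.98]. Speed limits (rad/s): [2.39, 2.39, 3.14, 3.14, 3.14, 3.14].

## Interface

Orientations are given as a 3x3 rotation matrix whose columns are the frame's x, y, z axes.
In Python, from rig import arm gives the robot as it stands.
- The arm moves only by the tool play_rows, never from a script. Its argument "increments" is one flat list of numbers, 7 for each row, row after row: the turn, a rotation vector about the tool's x, y, z in degrees, then the shift along the tool's x, y, z in cm, then the opening, from 0 (shut) to 1 (fully open). In form: [wx, wy, wz, dx, dy, dz, jaw, wx, wy, wz, dx, dy, dz, jaw, ...]. A call has 1 to 8 rows; each row is the pose to reach, as a shift and turn from the pose commanded when the call began, along the tool's axes at that moment; what a row does not reach only later rows make up. A row lasts 1/12 s, in which the tool goes at most 41.7 mm and 7.16 degrees, less where a joint would pass 70% of its speed; a pose out of reach is approached as far as the arm can. A call with a gripper value outside its range is refused whole. The fingers move at their own pace and stop on an object; the grip force is fixed at half the most. Time passes only in rows, so rows that repeat a pose let the fingers close. It gives the time, the measured TCP pose, the force, the opening and the grip force at its end, in the units of the state.
- arm.read_state(): the state, without advancing time (a new reading comes with each control period).
- arm.capture(name): name is "side" or "top" or "wrist"; returns a dict with "pixels" (420x560x3 uint8, red, green, blue), "depth" (420x560 float32, m along the optical axis (not along the pixel's ray), 0 where there is no reading), "fx", "fy", "cx", "cy" (pixels), "eye" and "orientation" of the camera in the world. Camera axes: x right, y up, looking along -z (the intrinsics and any distortion apply to the point x, -y, -z); pixel columns grow to the right and rows downward; lengths in m; the calibration is good to about 2 mm. A picture is of the moment at which its call begins.
- arm.job_done(): hands the job in; it is judged then, once.
The state is a dict: "t": time; "q": joint angles; "qvel": joint speeds; "effort": joint torques, N m; "tool_pos": TCP position; "tcp_rot": TCP orientation; "force": force on the tool from outside, world axes, zero at the start; "torque": the same for the moment, N m; "finger_gap": finger opening in m; "gripper_force": force on a finger pad.
Only numpy, scipy, OpenCV 4.12 (cv2) and the standard library are available. Lean on these libraries where they do the work, as an engineer would, in place of code of your own. Each camera call takes 0.05 s, during which the arm holds its last target. There are 200 camera calls.

## Working session

There is one attempt and no reset: what is moved stays moved. The work goes in short steps, Python scripts to look and compute and a tool call to move; the robot and the scene stay as the last step left them, time stands still between calls to the robot, and variables do not carry over. Pictures are saved under pics/ and viewed, at most 10 in all, crops included, and the job is handed in when it is done.

Besides the shell and the picture viewer there is one more tool, called after "Call:" in YAML: its name, and indented under it one key for each argument. play_rows: Moves the arm, as the interface text tells. Its arguments: {"type":"object","properties":{"increments":{"type":"array"}},"required":["increments"]}

```bash
mkdir -p pics; ls; cat > h.py <<'E'
import numpy as np, cv2
from rig import arm
def cap(n,save=None):
    c=arm.capture(n)
    if save: cv2.imwrite('pics/'+save,cv2.cvtColor(c['pixels'],cv2.COLOR_RGB2BGR))
    return c
def cloud(c):
    d=c['depth'];v,u=np.mgrid[:d.shape[0],:d.shape[1]]
    p=np.stack([(u-c['cx'])/c['fx']*d,-(v-c['cy'])/c['fy']*d,-d],-1)
    P=p@np.array(c['orientation']).T+np.array(c['eye']); P[d==0]=np.nan
    return P
E
python3 - <<'E'
from h import *
for n in('side','top','wrist'):
    c=cap(n,n+'0.png'); np.save(n+'0.npy',cloud(c)); print(n,[c[k] for k in c if k not in('pixels','depth')])
a=cv2.imread('pics/side0.png');b=cv2.imread('pics/top0.png')
cv2.imwrite('pics/both0.png',cv2.resize(np.vstack([a,b]),(400,600)))
print(arm.read_state())
E
```

```text
pics
side [395.3451721002883, 395.3451721002883, 280.0779581004357, 203.5011978162045, array([ 0.45705471, -0.9882055 ,  0.59215032]), array([[ 0.99731779,  0.02575395, -0.06851245],
       [-0.07307991,  0.40240104, -0.9125419 ],
       [ 0.00406792,  0.91510116,  0.40320382]])]
top [381.8153184251573, 381.8153184251573, 283.37304484280594, 212.43516342196276, array([0.4696636 , 0.10768268, 1.16587913]), array([[ 0.01620236,  0.99700994, -0.07555569],
       [-0.99981871,  0.0169111 ,  0.00874995],
       [ 0.01000152,  0.07540023,  0.99710319]])]
wrist [319.32416595938673, 319.32416595938673, 281.399277164161, 210.56596321223145, array([ 0.20384819, -0.56738874,  0.37259824]), array([[ 0.2257804 ,  0.93394994,  0.27705725],
       [-0.97417728,  0.21685138,  0.0628816 ],
       [-0.00135198, -0.28410032,  0.95879361]])]
{'t': 0.15, 'q': array([-1.45811698e+00,  3.59361707e-01,  1.51118775e+00, -1.59444699e-05,
        1.27251222e+00, -1.15103677e-01]), 'qvel': array([ 0.00057035, -0.00184071, -0.00246162, -0.00121666,  0.00030899,
        0.00126567]), 'effort': array([ 7.28507439e-04, -5.28026497e+01, -2.78929245e+01, -1.00333762e-05,
        8.27262324e-03, -2.75879484e-05]), 'tool_pos': array([ 0.13541571, -0.58397384,  0.23063201]), 'tcp_rot': array([[ 9.74168377e-01,  2.25822809e-01, -1.80322754e-04],
       [ 2.25822829e-01, -9.74167298e-01,  1.45799794e-03],
       [ 1.53584660e-04, -1.46105648e-03, -9.99998921e-01]]), 'force': array([-0.34120313, -0.13196811,  0.26909453]), 'torque': array([-0.02888588,  0.01565051, -0.0318324 ]), 'gripper_force': 0.0, 'finger_gap': 0.08524774990819341}
```

View pics/top0.png

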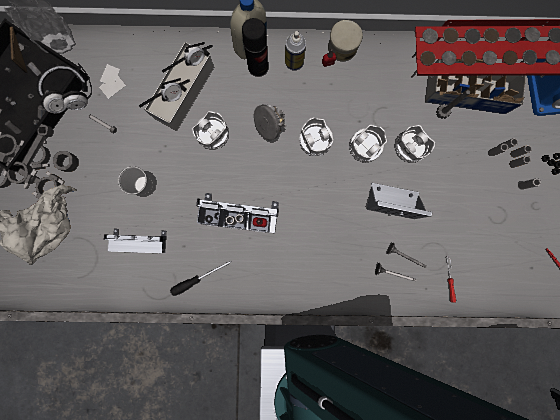

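View pics/side0.png

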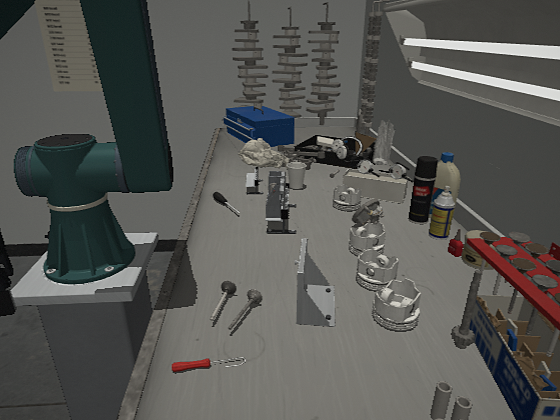

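The top view shows the rail with three bins at about (238,216), the empty smaller rail at (135,243) and the panel at (398,200). In the side view the panel is at (312,290) and the loaded rail at (280,205). I'll enlarge the rail to pick the right bin.

```bash
python3 - <<'E'
from h import *
b=cv2.imread('pics/top0.png')
x=cv2.resize(b[185:245,185:290],None,fx=5,fy=5,interpolation=cv2.INTER_CUBIC)
y=cv2.resize(b[175:225,355:440],None,fx=5,fy=5,interpolation=cv2.INTER_CUBIC)
W=max(x.shape[1],y.shape[1]);z=np.zeros((x.shape[0]+y.shape[0],W,3),np.uint8);z[:x.shape[0],:x.shape[1]]=x;z[x.shape[0]:,:y.shape[1]]=y
cv2.imwrite('pics/crop1.png',z)
P=np.load('top0.npy')
for nm,(r0,r1,c0,c1) in dict(rail=(185,245,190,285),panel=(175,225,355,440)).items():
    q=P[r0:r1,c0:c1].reshape(-1,3); 
    for lo,hi in((.03,.06),(.08,.1),(.1,.125),(.125,.145)): 
        m=(q[:,2]>lo)&(q[:,2]<hi)
        if m.sum()>5:
            print(nm,lo,hi,m.sum(),np.median(q[m],0),q[m].min(0),q[m].max(0))
            rc=cv2.minAreaRect((q[m,:2]*1000).astype(np.float32));print(rc)
E
```

```text
rail 0.03 0.06 536 [0.5281687  0.22107987 0.0502374 ] [0.49622773 0.1192472  0.04043668] [0.58855499 0.34694637 0.05999626]
((540.4384765625, 232.60153198242188), (226.1513671875, 71.45085144042969), 83.59506225585938)
rail 0.08 0.1 340 [0.53222413 0.20597551 0.08925872] [0.4978175  0.11357156 0.08029926] [0.58841445 0.34661779 0.09991344]
((540.6112670898438, 232.5677032470703), (232.80332946777344, 71.4781494140625), 83.82052612304688)
rail 0.1 0.125 260 [0.52991726 0.23640017 0.11531374] [0.50055586 0.13500414 0.10000331] [0.56889015 0.32957739 0.12484247]
((535.4204711914062, 232.33447265625), (193.076904296875, 57.93421173095703), 84.20881652832031)
rail 0.125 0.145 444 [0.55234577 0.24286629 0.13753224] [0.51066778 0.13481407 0.12521114] [0.572315   0.33114289 0.14328028]
((535.5305786132812, 232.88223266601562), (194.09652709960938, 58.392906188964844), 84.14118194580078)
panel 0.03 0.06 134 [ 0.57425839 -0.20956367  0.04413546] [ 0.54537982 -0.31102237  0.03001579] [ 0.62782534 -0.1561125   0.05944593]
((585.6077880859375, -234.33958435058594), (151.0605010986328, 56.85746383666992), 78.81473541259766)
panel 0.08 0.1 65 [ 0.56302416 -0.21009178  0.0894318 ] [ 0.54538844 -0.30586382  0.08038487] [ 0.59488308 -0.15553185  0.09995458]
((568.8867797851562, -230.99819946289062), (149.85865783691406, 23.06255340576172), 78.53945922851562)
panel 0.1 0.125 90 [ 0.5578617  -0.22738069  0.11439169] [ 0.54556911 -0.30130682  0.1004792 ] [ 0.58561781 -0.15597296  0.12480741]
((557.2898559570312, -227.4755401611328), (148.53843688964844, 17.446290969848633), 74.4383544921875)
panel 0.125 0.145 263 [ 0.56487113 -0.22945381  0.13392502] [ 0.54532507 -0.30403094  0.12575221] [ 0.58343113 -0.15549524  0.138433  ]
((564.7693481445312, -230.3511962890625), (150.0443878173828, 13.48339557647705), 79.87229919433594)
```

View pics/crop1.png

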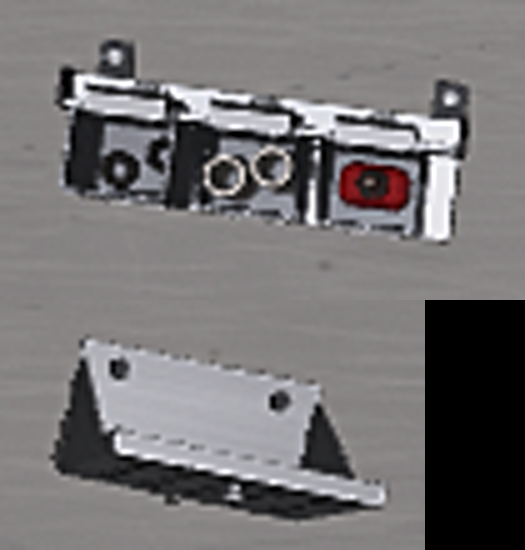

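The left bin at crop (115,155), top image about (208,216), holds two black rings, which fits the lash caps. The middle bin at crop (250,170) holds two steel pins and the right one at crop (375,185) holds the bottle. I'll go above the left bin and confirm its square front up close.

Call:
play_rows:
  increments: [0,0,-50,28,-15,-6.3,1,0,0,-50,28,-15,-6.3,1,0,0,-50,28,-15,-6.3,1,0,0,-50,28,-15,-6.3,1,0,0,-50,28,-15,-6.3,1,0,0,-50,28,-15,-6.3,1,0,0,-50,28,-15,-6.3,1,0,0,-50,28,-15,-6.3,1]

```text
t: 0.82
tool_pos: [0.3762, -0.3727, 0.2949]
tcp_rot: [[0.447, 0.895, 0.001], [0.895, -0.447, 0.0], [0.001, 0.0, -1.0]]
force: [0.3, -0.5, -0.3]
finger_gap: 0.0855
gripper_force: 0.0
```

```bash
cat >> h.py <<'E'
def plan(pos,yaz):
    "shift(cm) and turn(deg) in tool axes to put TCP at pos, tool down with y azimuth yaz"
    from scipy.spatial.transform import Rotation as Ro
    s=arm.read_state();R=np.array(s['tcp_rot']);a=np.radians(yaz)
    y=np.array([np.cos(a),np.sin(a),0]);z=np.array([0,0,-1.]);T=np.stack([np.cross(y,z),y,z],1)
    print('t',round(s['t'],2),'pos',s['tool_pos'].round(4),'F',s['force'].round(1),'gap',round(s['finger_gap'],4),'gf',s['gripper_force'])
    print('turn',np.degrees(Ro.from_matrix(R.T@T).as_rotvec()).round(2),'shift',(R.T@(np.array(pos)-s['tool_pos'])*100).round(2))
E
python3 -c "
from h import *
plan((.5425,.3005,.26),-5.9)"
```

```text
t 0.82 pos [ 0.3762 -0.3727  0.2949] F [ 0.3 -0.5 -0.3] gap 0.0855 gf 0.0
turn [  0.04  -0.04 -20.62] shift [ 67.66 -15.19   3.53]
```

Call:
play_rows:
  increments: [0,0,-21,32,-7.2,0,1,0,0,-21,32,-7.2,0,1,0,0,-21,32,-7.2,0,1,0,0,-21,32,-7.2,0,1,0,0,-21,32,-7.2,0,1,0,0,-21,32,-7.2,0,1,0,0,-21,32,-7.2,0,1,0,0,-21,32,-7.2,0,1]

```text
t: 1.48
tool_pos: [0.4551, -0.0547, 0.2943]
tcp_rot: [[0.103, 0.995, 0.0], [0.995, -0.103, 0.001], [0.001, -0.0, -1.0]]
force: [0.7, -0.1, 0.8]
finger_gap: 0.0853
gripper_force: 0.0
```

```bash
python3 -c "
from h import *
plan((.5425,.3005,.26),-5.9)"
```

```text
t 1.48 pos [ 0.4551 -0.0547  0.2943] F [ 0.7 -0.1  0.8] gap 0.0853 gf 0.0
turn [-0.   -0.03 -0.03] shift [36.23  5.03  3.45]
```

Call:
play_rows:
  increments: [0,0,0,30,4.5,0,1,0,0,0,30,4.5,0,1,0,0,0,30,4.5,0,1,0,0,0,30,4.5,0,1,0,0,0,30,4.5,0,1,0,0,0,30,4.5,0,1,0,0,0,30,4.5,0,1,0,0,0,30,4.5,0,1]

```text
t: 2.15
tool_pos: [0.5319, 0.2419, 0.2939]
tcp_rot: [[0.1, 0.995, 0.001], [0.995, -0.1, 0.003], [0.003, 0.0, -1.0]]
force: [-0.2, 0.0, -1.4]
finger_gap: 0.0857
gripper_force: 0.0
```

```bash
python3 - <<'E'
from h import *
c=cap('wrist','w1.png');P=cloud(c);np.save('w1.npy',P)
plan((.5425,.3005,.26),-5.9)
q=P.reshape(-1,3);m=(q[:,2]>.128)&(q[:,2]<.146)&(q[:,1]>.1)&(q[:,0]<.6)&(q[:,0]>.45);print(m.sum(),q[m].min(0),q[m].max(0),cv2.minAreaRect((q[m,:2]*1000).astype(np.float32)))
E
```

```text
t 2.2 pos [0.5318 0.2415 0.2938] F [1.5 1.2 0.2] gap 0.0857 gf 0.0
turn [ 0.   -0.14  0.18] shift [5.97 0.47 3.39]
3352 [0.50834349 0.13562698 0.12801859] [0.57052879 0.33308053 0.1396021 ] ((532.4989624023438, 233.7310028076172), (194.39295959472656, 58.55364990234375), 83.84280395507812)
```

View pics/w1.png

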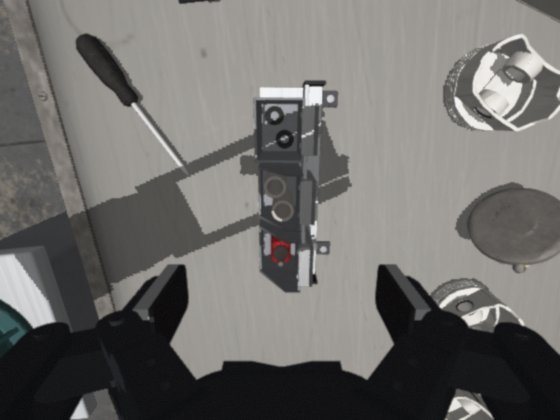

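```bash
python3 - <<'E'
from h import *
a=np.radians(-6.1);X=np.array([np.cos(a),np.sin(a)]);Y=np.array([-X[1],X[0]])
for n in('w1','top0'):
    q=np.load(n+'.npy').reshape(-1,3);O=np.array([.534,.2333])-.00625*X
    b=np.c_[(q[:,:2]-O)@X,(q[:,:2]-O)@Y,q[:,2]]*1000
    for yc in(68,0,-68):
        m=(abs(b[:,1]-yc)<22)&(b[:,0]>-30)&(b[:,0]<-15); f=b[m&(b[:,2]>60)]
        k=(abs(b[:,1]-yc)<33)&(b[:,2]>128)&(b[:,2]<146)&(b[:,0]>-40)&(b[:,0]<50)
        print(n,yc,'front zmax',f[:,2].max() if len(f) else None,'rim',b[k].min(0).round(1),b[k].max(0).round(1))
b=cv2.imread('pics/w1.png');cv2.imwrite('pics/w1c.png',cv2.resize(b[75:300,230:360],None,fx=2.6,fy=2.6,interpolation=cv2.INTER_CUBIC))
E
```

```text
w1 68 front zmax 139.15512286469584 rim [-24.5  39.7 128. ] [ 34.1  97.5 139.6]
w1 0 front zmax 386.344341516071 rim [ -1.  -28.6 128.1] [ 33.8  29.7 139.4]
w1 -68 front zmax 90.61207331926985 rim [ -1.9 -96.9 128.1] [ 33.8 -37.8 139.6]
top0 68 front zmax 141.59746124873496 rim [-21.6  38.3 128. ] [ 36.7  96.7 142.7]
top0 0 front zmax 92.47187727831263 rim [-1.000e-01 -2.910e+01  1.281e+02] [ 37.   28.7 142.7]
top0 -68 front zmax 93.22125531250536 rim [  0.3 -97.2 128.2] [ 36.9 -39.5 143.3]
```

View pics/w1c.png

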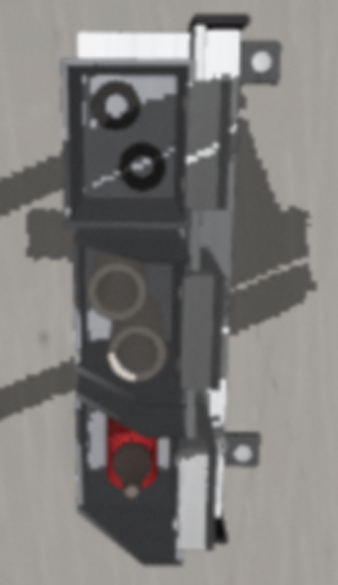

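The crop confirms it: the bin at the top, crop (125,140), has a full rectangular rim (front 139 mm high) and the two black caps. The other two have low fronts. I'll descend on it.

Call:
play_rows:
  increments: [0,0,0,4,0.2,0,1,0,0,0,6,0.3,2,1,0,0,0,6,0.3,6,1,0,0,0,6,0.3,10,1,0,0,0,6,0.3,13.5,1,0,0,0,6,0.3,16,1,0,0,0,6,0.3,16,1,0,0,0,6,0.3,16,1]

```text
t: 2.87
tool_pos: [0.5391, 0.2945, 0.1333]
tcp_rot: [[0.104, 0.995, -0.004], [0.995, -0.104, -0.002], [-0.002, -0.003, -1.0]]
force: [0.0, -0.2, 0.2]
finger_gap: 0.0854
gripper_force: 0.0
```

```bash
python3 - <<'E'
from h import *
plan((.541,.301,.097),-6.0)
c=cap('wrist','w2.png');q=cloud(c).reshape(-1,3)
a=np.radians(-6.1);X=np.array([np.cos(a),np.sin(a)]);Y=np.array([-X[1],X[0]]);O=np.array([.541,.301])
b=np.c_[(q[:,:2]-O)@X,(q[:,:2]-O)@Y,q[:,2]]*1000
k=(abs(b[:,1])<33)&(b[:,2]>130)&(b[:,2]<146)&(abs(b[:,0])<38);print(k.sum(),b[k].min(0),b[k].max(0))
E
```

```text
t 2.87 pos [0.5391 0.2945 0.1333] F [ 0.  -0.2  0.2] gap 0.0854 gf 0.0
turn [-0.2   0.12  0.02] shift [0.68 0.13 3.62]
5763 [-30.55555757 -28.85549138 130.00079765] [ 28.15275658  29.93065109 139.34195799]
```

Call:
play_rows:
  increments: [0,0,0,0.3,0.05,1.8,1,0,0,0,0.5,0.05,3.6,1,0,0,0,0.5,0.05,3.6,1,0,0,0,0.5,0.05,3.6,0,0,0,0,0.5,0.05,3.6,0,0,0,0,0.5,0.05,3.6,0,0,0,0,0.5,0.05,3.6,0,0,0,0,0.5,0.05,3.6,0]

```text
t: 3.58
tool_pos: [0.5425, 0.3012, 0.1008]
tcp_rot: [[0.104, 0.995, 0.003], [0.995, -0.104, 0.001], [0.002, 0.003, -1.0]]
force: [-1.7, -1.1, 5.7]
finger_gap: 0.0577
gripper_force: 64.2
```

```bash
python3 -c "
from h import *
plan((.541,.301,.097),-6.0)"
```

```text
t 3.58 pos [0.5425 0.3012 0.1008] F [-1.7 -1.1  5.7] gap 0.0577 gf 64.24228639856665
turn [ 0.17 -0.1   0.05] shift [-0.04 -0.15  0.38]
```

Call:
play_rows:
  increments: [0,0,0,0,0,-0.3,0,0,0,0,0,0,-0.7,0,0,0,0,0,0,-1.1,0,0,0,0,0,0,-1.5,0,0,0,0,0,0,-2.0,0,0,0,0,0,0,-2.7,0,0,0,0,0,0,-3.5,0,0,0,0,0,0,-4.5,0]

```text
t: 4.25
tool_pos: [0.5412, 0.3008, 0.1441]
tcp_rot: [[0.104, 0.995, -0.0], [0.995, -0.104, 0.0], [0.0, -0.0, -1.0]]
force: [-0.7, 0.8, -2.3]
finger_gap: 0.0576
gripper_force: 67.0
```

Call:
play_rows:
  increments: [0,0,0,0,0,-1.5,0,0,0,0,0,0,-3,0,0,0,0,0,0,-4.5,0,0,0,0,0,0,-5.5,0,0,0,0,0,0,-5.5,0]

```text
t: 4.67
tool_pos: [0.5431, 0.3016, 0.2017]
tcp_rot: [[0.104, 0.995, 0.005], [0.995, -0.104, 0.002], [0.003, 0.005, -1.0]]
force: [0.7, 0.2, -2.7]
finger_gap: 0.0576
gripper_force: 67.2
```

```bash
python3 - <<'E'
from h import *
plan((.47,.03,.06),-11)
c=cap('wrist','w3.png');cap('side','s3.png')
a=cv2.imread('pics/w3.png')[:,100:480];b=cv2.resize(cv2.imread('pics/s3.png')[120:260,200:340],(420,420))
cv2.imwrite('pics/m3.png',np.hstack([a,b]))
E
```

```text
t 4.67 pos [0.5431 0.3016 0.2017] F [ 0.7  0.2 -2.7] gap 0.0576 gf 67.21387722480358
turn [ 0.27 -0.17  5.05] shift [-27.81  -4.52  14.07]
```

View pics/m3.png

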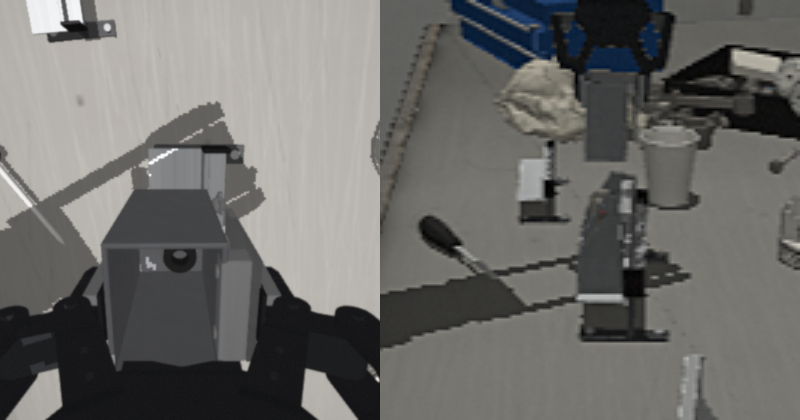

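The left half shows the bin off the rail in the gripper, with a cap visible at (178,262). The right half shows it hanging plumb at (605,115) with the two scoop bins still on the rail. I'll carry it forward of the rail, then down to the bare bench.

Call:
play_rows:
  increments: [0,0,1,-0.5,-4,0,0,0,0,2,-1,-8,0,0,0,0,3,-4,-9,0,0,0,0,4,-8,-8.5,0,0,0,0,5,-12,-8,0,0,0,0,5,-16,-7.5,0,0,0,0,5,-20,-7.2,0,0,0,0,5,-23,-7,0,0]

```text
t: 5.43
tool_pos: [0.4465, 0.0767, 0.1975]
tcp_rot: [[0.19, 0.982, -0.002], [0.982, -0.19, -0.001], [-0.001, -0.002, -1.0]]
force: [0.1, 0.0, -2.9]
finger_gap: 0.0578
gripper_force: 67.3
```

Call:
play_rows:
  increments: [0,0,0,-2,0.5,3,0,0,0,0,-4,0.5,6,0,0,0,0,-5,0.5,9,0,0,0,0,-5,0.5,11,0,0,0,0,-5,0.5,12.5,0,0,0,0,-5,0.5,12.5,0,0,0,0,-5,0.5,12.5,0]

```text
t: 6.02
tool_pos: [0.442, 0.0293, 0.0724]
tcp_rot: [[0.19, 0.982, -0.003], [0.982, -0.19, 0.0], [-0.0, -0.003, -1.0]]
force: [0.3, -0.2, -2.4]
finger_gap: 0.0576
gripper_force: 67.0
```

```bash
python3 - <<'E'
from h import *
plan((.45,.03,.053),-11)
E
```

```text
t 6.02 pos [0.442  0.0293 0.0724] F [ 0.3 -0.2 -2.4] gap 0.0576 gf 67.02086623155992
turn [-0.2   0.01  0.04] shift [0.22 0.78 1.94]
```

Call:
play_rows:
  increments: [0,0,0,0,0,0.8,0,0,0,0,0,0,1.4,0,0,0,0,0,0,1.7,0,0,0,0,0,0,1.9,0,0,0,0,0,0,1.95,0,0,0,0,0,0,1.95,0,0,0,0,0,0,1.95,0]

```text
t: 6.6
tool_pos: [0.4434, 0.0293, 0.054]
tcp_rot: [[0.19, 0.982, 0.0], [0.982, -0.19, 0.0], [0.0, 0.0, -1.0]]
force: [0.3, -0.2, -2.1]
finger_gap: 0.0574
gripper_force: 67.3
```

```bash
python3 - <<'E'
from h import *
plan((.45,.03,.053),-11)
E
```

```text
t 6.6 pos [0.4434 0.0293 0.054 ] F [ 0.3 -0.2 -2.1] gap 0.0574 gf 67.2985808759222
turn [ 0.02 -0.01  0.06] shift [0.2  0.63 0.1 ]
```

Still carrying the weight, so I'll lower in small steps to contact, then release and rise.

Call:
play_rows:
  increments: [0,0,0,0,0,0.05,0,0,0,0,0,0,0.1,0,0,0,0,0,0,0.15,0,0,0,0,0,0,0.2,0,0,0,0,0,0,0.2,0]

```text
t: 7.02
tool_pos: [0.4434, 0.0292, 0.0528]
tcp_rot: [[0.19, 0.982, 0.001], [0.982, -0.19, 0.0], [0.0, 0.001, -1.0]]
force: [-2.8, 0.0, 11.9]
finger_gap: 0.0576
gripper_force: 69.1
```

Call:
play_rows:
  increments: [0,0,0,0,0,0,0.4,0,0,0,0,0,0,0.7,0,0,0,0,0,0,1,0,0,0,0,0,0,1,0,0,0,0,0,0,1,0,0,0,0,0,0,1]

```text
t: 7.52
tool_pos: [0.4434, 0.0292, 0.0518]
tcp_rot: [[0.19, 0.982, 0.0], [0.982, -0.19, 0.0], [0.0, 0.0, -1.0]]
force: [0.1, -0.7, 0.2]
finger_gap: 0.0853
gripper_force: 0.0
```

```bash
python3 - <<'E'
from h import *
plan((.46,-.15,.25),79)
E
```

```text
t 7.52 pos [0.4434 0.0292 0.0518] F [ 0.1 -0.7  0.2] gap 0.0853 gf 0.0
turn [ 1.000e-02 -0.000e+00 -8.995e+01] shift [-17.28   5.04 -19.82]
```

Call:
play_rows:
  increments: [0,0,0,0,0,-3,1,0,0,0,0,0,-7,1,0,0,-6,-3,1,-11,1,0,0,-13,-7,2,-15,1,0,0,-20,-11,3,-18,1,0,0,-27,-15,4,-20,1,0,0,-34,-17,5,-20,1,0,0,-41,-17,5,-20,1]

```text
t: 8.18
tool_pos: [0.4612, -0.1505, 0.2541]
tcp_rot: [[-0.49, 0.872, 0.004], [0.872, 0.49, -0.003], [-0.004, 0.002, -1.0]]
force: [0.9, 0.4, -0.3]
finger_gap: 0.0852
gripper_force: 0.0
```

Call:
play_rows:
  increments: [0,0,-7,0,0,0,1,0,0,-14,0,0,0,1,0,0,-21,0,0,0,1,0,0,-28,0,0,0,1,0,0,-35,0,0,0,1,0,0,-42,0,0,0,1,0,0,-49,0,0,0,1,0,0,-49,0,0,0,1]

```text
t: 8.85
tool_pos: [0.4599, -0.1471, 0.2516]
tcp_rot: [[-0.979, 0.202, -0.0], [0.202, 0.979, 0.0], [0.001, 0.0, -1.0]]
force: [1.0, 0.4, -0.3]
finger_gap: 0.0854
gripper_force: 0.0
```

```bash
python3 - <<'E'
from h import *
c=cap('wrist','w4.png');P=cloud(c);np.save('w4.npy',P);np.save('w4cam.npy',np.array([c['eye']]+list(c['orientation'])))
plan((.46,-.15,.25),79)
E
```

```text
t 8.9 pos [ 0.4599 -0.1471  0.2516] F [-0.3 -0.4  0.3] gap 0.0852 gf 0.0
turn [ 0.01 -0.03 -1.05] shift [-0.07 -0.28  0.16]
```

View pics/w4.png

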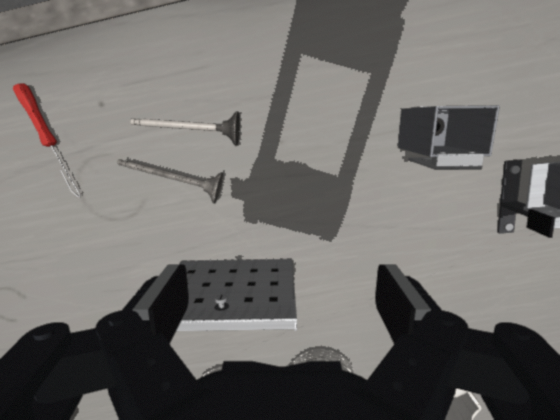

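The view shows the panel at (240,290), with its screw head at (221,303), and the bin standing at (450,135) with a cap at (440,125). I'll measure both.

```bash
python3 - <<'E'
from h import *
im=cv2.imread('pics/w4.png');P=np.load('w4.npy')
# panel face plane
q=P[262:316,185:295].reshape(-1,3);q=q[(q[:,2]>.03)&(q[:,2]<.128)]
for _ in range(6):
    c=q.mean(0);n=np.linalg.svd(q-c)[2][2];n*=np.sign(n[0]);d=(q-c)@n;q=q[abs(d)<max(.0012,1.5*d.std())] if _<5 else q
print('plane n',n.round(4),'yaw',np.degrees(np.arctan2(n[1],n[0])),'c',c.round(4),d.std(),len(q))
# protruding pts
w=P[292:312,205:240]; dd=(w-c)@n
m=(dd<-.006)&(w[...,2]<.125)&(w[...,2]>.095)
v,u=np.nonzero(m);print('screw px',len(v),u.mean()+205,v.mean()+292,w[m].mean(0),dd[m].min(),dd[m].mean(), w[m].min(0),w[m].max(0))
# top edge
e=P[310:335,175:300].reshape(-1,3);e=e[(e[:,2]>.131)&(e[:,2]<.14)];print('top',e.min(0),e.max(0),cv2.minAreaRect((e[:,:2]*1000).astype(np.float32)))
# bin rim
b=P[90:180,385:510].reshape(-1,3);b=b[(b[:,2]>.083)&(b[:,2]<.096)];print('bin',np.median(b[:,2]),cv2.minAreaRect((b[:,:2]*1000).astype(np.float32)))
cv2.imwrite('pics/m4.png',np.hstack([cv2.resize(im[285:320,195:250],(550,350),interpolation=cv2.INTER_CUBIC)]))
E
```

```text
plane n [ 9.830e-01 -1.833e-01 -9.000e-04] yaw -10.564714748922125 c [ 0.5584 -0.2125  0.0828] 0.00039287861929887156 4794
screw px 86 220.6627906976744 298.5813953488372 [ 0.54559184 -0.22669969  0.1132413 ] -0.012009231407139683 -0.010006727560657833 [ 0.54359721 -0.23238327  0.10683033] [ 0.54852708 -0.22149517  0.11755867]
top [ 0.54877518 -0.26990883  0.13100166] [ 0.58241672 -0.15579783  0.1351176 ] ((564.3237915039062, -212.7603759765625), (114.02362060546875, 14.503259658813477), 78.70869445800781)
bin 0.08888685268299634 ((440.4979553222656, 29.34503173828125), (59.20531463623047, 58.47152328491211), 78.96831512451172)
```

View pics/m4.png

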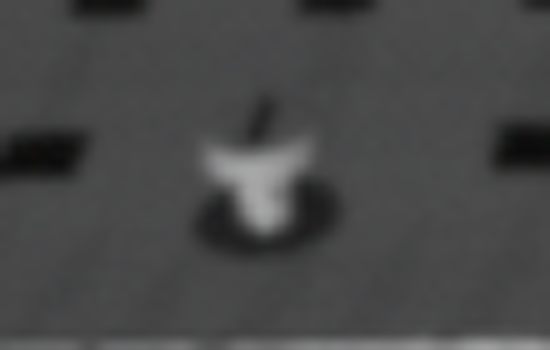

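The crop shows the screw head at (255,165) with its shank behind it. It sits 16 mm to the right of the middle of the visible face, and its height reads 0.112 as expected. I'll go and take the bin by its sides.

Call:
play_rows:
  increments: [0,0,-0.7,1.3,4,0,1,0,0,-0.7,2.6,8,0,1,0,0,-0.7,4,12,1,1,0,0,-0.7,5.6,15.5,4,1,0,0,-0.7,5.6,16.9,7.5,1,0,0,-0.7,5.6,16.9,11,1,0,0,-0.7,5.6,16.9,13,1,0,0,-0.7,5.6,16.9,13,1]

```text
t: 9.57
tool_pos: [0.4364, 0.0307, 0.1182]
tcp_rot: [[-0.98, 0.197, -0.008], [0.197, 0.98, 0.001], [0.008, -0.001, -1.0]]
force: [-1.2, -0.3, 0.3]
finger_gap: 0.0855
gripper_force: 0.0
```

```bash
python3 - <<'E'
from h import *
P=cloud(cap('wrist'))
plan((.4393,.030,.047),79.0)
s=arm.read_state();q=P.reshape(-1,3);q=q[(q[:,2]>.083)&(q[:,2]<.096)&(abs(q[:,0]-.44)<.05)&(abs(q[:,1]-.03)<.045)]
print(cv2.minAreaRect((q[:,:2]*1000).astype(np.float32)))
E
```

```text
t 9.62 pos [0.4381 0.0302 0.1202] F [-0.2  0.8  0.5] gap 0.0854 gf 0.0
turn [-0.03 -0.3  -0.36] shift [-0.16  0.01  7.32]
((440.83062744140625, 29.525856018066406), (58.01649856567383, 59.80317687988281), 78.98721313476562)
```

Call:
play_rows:
  increments: [0,0,-0.3,0,0,2.5,1,0,0,-0.3,-0.1,0,5,1,0,0,-0.3,-0.1,0,6.8,1,0,0,-0.3,-0.1,0,7.3,1,0,0,-0.3,-0.1,0,7.3,1,0,0,-0.3,-0.1,0,7.3,0.7,0,0,-0.3,-0.1,0,7.3,0,0,0,-0.3,-0.1,0,7.3,0]

```text
t: 10.28
tool_pos: [0.4426, 0.0293, 0.0505]
tcp_rot: [[-0.982, 0.19, 0.003], [0.19, 0.982, -0.0], [-0.003, 0.0, -1.0]]
force: [-0.5, 0.2, 2.5]
finger_gap: 0.0574
gripper_force: 63.3
```

Call:
play_rows:
  increments: [0,0,0,0,0,0,0,0,0,0,0,0,0,0,0,0,0,0,0,0,0,0,0,0,0,0,0,0]

```text
t: 10.62
tool_pos: [0.4426, 0.0293, 0.0505]
tcp_rot: [[-0.982, 0.19, 0.003], [0.19, 0.982, -0.0], [-0.003, 0.0, -1.0]]
force: [-1.0, -1.2, 6.1]
finger_gap: 0.0574
gripper_force: 63.3
```

```bash
python3 - <<'E'
from h import *
P=cloud(cap('wrist','w5.png'))
plan((.4393,.030,.047),79.0)
s=arm.read_state();T=(P.reshape(-1,3)-s['tool_pos'])@s['tcp_rot']*1000
k=(T[:,2]<-36)&(T[:,2]>-50)&(abs(T[:,1])<33)&(abs(T[:,0])<60);T=T[k];print(len(T),T.min(0),T.max(0),cv2.minAreaRect(T[:,:2].astype(np.float32)))
f=T[T[:,0]>18];print('front strip y',np.percentile(f[:,1],[0,1,99,100]),f[:,0].max())
E
```

```text
t 10.67 pos [0.4426 0.0293 0.0504] F [-1.4 -1.   5.3] gap 0.0577 gf 63.32955837249756
turn [0.01 0.19 0.07] shift [0.33 0.01 0.34]
6214 [-20.48154641 -32.9741721  -49.98000098] [ 31.72200264  32.97890598 -36.00054854] ((5.593238830566406, -0.027202606201171875), (52.13453674316406, 65.9586181640625), 0.22130583226680756)
front strip y [-28.72391018 -28.40164414  28.59290621  29.07651398] 31.722002640644092
```

The bin is gripped by its sides, centred in the tool to 0.1 mm. I'll lift it and move in front of the screw.

Call:
play_rows:
  increments: [0,0,0,0,0,-1,0,0,0,0,0,0,-3,0,0,0,0,0,-2,-5,0,0,0,-0.4,-2,-5,-6,0,0,0,-0.4,-4,-9,-6,0,0,0,-0.4,-6,-13,-6,0,0,0,-0.4,-8,-17,-6,0,0,0,-0.4,-9,-20,-6,0]

```text
t: 11.33
tool_pos: [0.4929, -0.1862, 0.1102]
tcp_rot: [[-0.983, 0.183, 0.003], [0.183, 0.983, -0.001], [-0.003, -0.001, -1.0]]
force: [1.9, 0.9, -3.5]
finger_gap: 0.0571
gripper_force: 65.5
```

Call:
play_rows:
  increments: [0,0,0,-0.3,-2,0,0,0,0,0,-0.5,-3,0,0,0,0,0,-0.5,-3.2,0,0,0,0,0,-0.5,-3.2,0,0,0,0,0,-0.5,-3.2,0,0,0,0,0,-0.5,-3.2,0,0]

```text
t: 11.83
tool_pos: [0.4901, -0.2144, 0.1088]
tcp_rot: [[-0.983, 0.181, -0.001], [0.181, 0.983, 0.001], [0.001, 0.001, -1.0]]
force: [0.1, 0.1, -4.0]
finger_gap: 0.0572
gripper_force: 65.5
```

```bash
python3 - <<'E'
from h import *
plan((.4925,-.2168,.1105),79.44)
c=cap('side','s6.png');P=cloud(c);cap('wrist','w6.png')
a=cv2.resize(cv2.imread('pics/s6.png')[180:340,230:390],(560,560),interpolation=cv2.INTER_CUBIC);cv2.imwrite('pics/m6.png',a)
E
```

```text
t 11.83 pos [ 0.4901 -0.2144  0.1088] F [ 0.1  0.1 -4. ] gap 0.0572 gf 65.47268986701965
turn [ 0.05 -0.07  0.12] shift [-0.28 -0.2  -0.17]
```

View pics/m6.png

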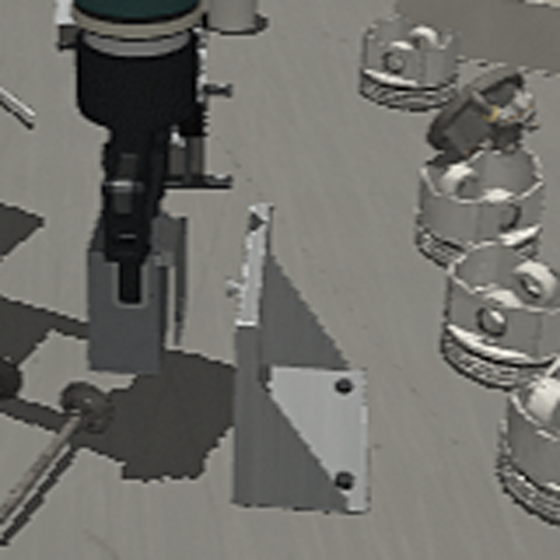

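The side view shows the bin upright in the gripper at (130,310), plate toward the panel, with the screw at (233,290). I'll correct the last few millimetres before going in.

Call:
play_rows:
  increments: [0,0,0.1,-0.5,-0.2,-0.17,0,0,0,0.1,-1,-0.2,-0.17,0,0,0,0.1,-1,-0.2,-0.17,0,0,0,0.1,-1,-0.2,-0.17,0,0,0,0.1,-1,-0.2,-0.17,0]

```text
t: 12.35
tool_pos: [0.5002, -0.2199, 0.1104]
tcp_rot: [[-0.983, 0.184, -0.0], [0.184, 0.983, 0.0], [0.0, 0.0, -1.0]]
force: [-0.6, 0.1, -3.4]
finger_gap: 0.0576
gripper_force: 65.5
```

```bash
python3 - <<'E'
from h import *
n=np.array([.983,-.1834])
t=np.array([.5554,-.2285])-n*.030
plan((t[0],t[1],.1105),79.44)
# screw vs bin, side camera
c=cap('side','s7.png');P=cloud(c)
R=np.array(c['orientation'])
def px(p):
    v=R.T@(np.array(p)-c['eye']);return c['cx']+c['fx']*v[0]/-v[2],c['cy']-c['fy']*v[1]/-v[2]
print('screw predicted',px((.5554-.0105,-.2285+.002,.112)))
E
```

```text
t 12.35 pos [ 0.5002 -0.2199  0.1104] F [-0.6  0.1 -3.4] gap 0.0576 gf 65.4735267162323
turn [ 0.01 -0.02 -0.04] shift [-2.59  0.17 -0.01]
screw predicted (np.float64(293.33018042236665), np.float64(261.2152819105785))
```

Call:
play_rows:
  increments: [0,0,0,-0.4,0.17,0,0,0,0,0,-0.8,0.17,0,0,0,0,0,-0.8,0.17,0,0,0,0,0,-0.8,0.17,0,0,0,0,0,-0.8,0.17,0,0]

```text
t: 12.82
tool_pos: [0.5083, -0.2198, 0.1104]
tcp_rot: [[-0.983, 0.184, -0.0], [0.184, 0.983, 0.0], [0.0, 0.0, -1.0]]
force: [-0.7, 0.4, -3.0]
finger_gap: 0.0574
gripper_force: 65.5
```

```bash
python3 - <<'E'
from h import *
n=np.array([.983,-.1834])
t=np.array([.5554,-.2285])-n*.030
plan((t[0],t[1],.1105),79.44)
E
```

```text
t 12.82 pos [ 0.5083 -0.2198  0.1104] F [-0.7  0.4 -3. ] gap 0.0574 gf 65.4733157157898
turn [ 0.01 -0.01 -0.05] shift [-1.79  0.01 -0.01]
```

Aligned laterally and in height. Advancing in small steps while watching the force.

Call:
play_rows:
  increments: [0,0,0,-0.3,0,0,0,0,0,0,-0.6,0,0,0,0,0,0,-0.9,0,0,0,0,0,0,-0.9,0,0,0]

```text
t: 13.15
tool_pos: [0.5182, -0.2219, 0.1107]
tcp_rot: [[-0.983, 0.184, 0.001], [0.184, 0.983, -0.0], [-0.001, -0.0, -1.0]]
force: [-0.1, -0.4, -1.7]
finger_gap: 0.0569
gripper_force: 65.5
```

Call:
play_rows:
  increments: [0,0,0,-0.15,0,0,0,0,0,0,-0.3,0,0,0,0,0,0,-0.4,0,0,0,0,0,0,-0.4,0,0,0]

```text
t: 13.48
tool_pos: [0.5214, -0.2223, 0.1105]
tcp_rot: [[-0.983, 0.184, 0.0], [0.184, 0.983, 0.0], [-0.0, 0.0, -1.0]]
force: [-0.5, 0.1, -2.3]
finger_gap: 0.0575
gripper_force: 65.5
```

Call:
play_rows:
  increments: [0,0,0,-0.1,0,0,0,0,0,0,-0.2,0,0,0,0,0,0,-0.3,0,0,0,0,0,0,-0.3,0,0,0]

```text
t: 13.82
tool_pos: [0.5243, -0.2229, 0.1105]
tcp_rot: [[-0.983, 0.184, 0.0], [0.184, 0.983, -0.0], [-0.0, 0.0, -1.0]]
force: [0.4, 0.8, -2.9]
finger_gap: 0.057
gripper_force: 65.5
```

```bash
python3 - <<'E'
from h import *
n=np.array([.983,-.1834])
t=np.array([.5554,-.2285])-n*.030
plan((t[0],t[1],.1105),79.44)
cap('side','s8.png')
a=cv2.resize(cv2.imread('pics/s8.png')[200:300,240:340],(560,560),interpolation=cv2.INTER_CUBIC);cv2.imwrite('pics/m8.png',a)
E
```

```text
t 13.82 pos [ 0.5243 -0.2229  0.1105] F [ 0.4  0.8 -2.9] gap 0.057 gf 65.4727292060852
turn [ 0.    0.01 -0.05] shift [-0.16  0.02  0.  ]
```

View pics/m8.png

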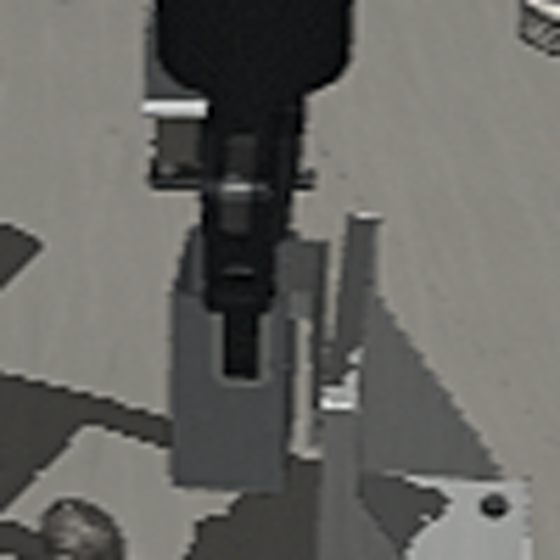

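The picture shows the plate's back edge at about (326,330) still a few mm short of the panel face at about (345,300), with the screw at (340,390). I'll keep advancing until I feel contact.

Call:
play_rows:
  increments: [0,0,0,-0.1,0,0,0,0,0,0,-0.2,0,0,0,0,0,0,-0.2,0,0,0]

```text
t: 14.12
tool_pos: [0.5263, -0.2233, 0.1105]
tcp_rot: [[-0.983, 0.184, 0.0], [0.184, 0.983, -0.0], [-0.0, 0.0, -1.0]]
force: [-0.2, -0.6, -2.9]
finger_gap: 0.057
gripper_force: 65.5
```

Call:
play_rows:
  increments: [0,0,0,-0.1,0,0,0,0,0,0,-0.2,0,0,0,0,0,0,-0.2,0,0,0]

```text
t: 14.37
tool_pos: [0.5283, -0.2237, 0.1105]
tcp_rot: [[-0.983, 0.184, 0.0], [0.184, 0.983, -0.0], [-0.0, -0.0, -1.0]]
force: [-0.1, -1.0, -3.3]
finger_gap: 0.0574
gripper_force: 65.5
```

Call:
play_rows:
  increments: [0,0,0,-0.1,0,0,0,0,0,0,-0.1,0,0,0,0,0,0,-0.2,0,0,0,0,0,0,-0.2,0,0,0]

```text
t: 14.7
tool_pos: [0.5286, -0.2234, 0.1102]
tcp_rot: [[-0.983, 0.184, -0.003], [0.184, 0.983, 0.001], [0.003, 0.0, -1.0]]
force: [-4.5, 0.1, -0.2]
finger_gap: 0.0575
gripper_force: 65.8
```

Call:
play_rows:
  increments: [0,0,0,-0.1,0,0,0,0,0,0,-0.1,0,0,0,0,0,0,-0.2,0,0,0,0,0,0,-0.2,0,0,0]

```text
t: 15.03
tool_pos: [0.5286, -0.2232, 0.1098]
tcp_rot: [[-0.983, 0.184, -0.006], [0.184, 0.983, 0.002], [0.007, 0.001, -1.0]]
force: [-9.4, 1.6, 1.0]
finger_gap: 0.057
gripper_force: 66.1
```

Contact is where the panel face should be, at a distance of 27 mm against the expected 27.5–30. That is 11 mm past where the screw's end would have stopped the plate, so the head is through the eye. I'll back off about 1 mm and slide down.

Call:
play_rows:
  increments: [0,0,0,0.3,0,0,0,0,0,0,0.5,0,0,0,0,0,0,0.5,0,0,0,0,0,0,0.5,0,0.4,0,0,0,0,0.5,0,0.8,0,0,0,0,0.5,0,0.8,0]

```text
t: 15.53
tool_pos: [0.5269, -0.2231, 0.1016]
tcp_rot: [[-0.983, 0.184, -0.001], [0.184, 0.983, 0.001], [0.001, 0.0, -1.0]]
force: [-0.6, 0.2, -3.1]
finger_gap: 0.0573
gripper_force: 65.6
```

```bash
python3 - <<'E'
from h import *
n=np.array([.983,-.1834])
t=np.array([.5554,-.2285])-n*.0285
plan((t[0],t[1],.093),79.44)
E
```

```text
t 15.53 pos [ 0.5269 -0.2231  0.1016] F [-0.6  0.2 -3.1] gap 0.0573 gf 65.64311027526855
turn [ 0.03 -0.04 -0.06] shift [-0.05 -0.    0.86]
```

Call:
play_rows:
  increments: [0,0,0,0,0,0.3,0,0,0,0,0,0,0.6,0,0,0,0,0,0,0.8,0,0,0,0,0,0,0.8,0]

```text
t: 15.87
tool_pos: [0.5267, -0.2231, 0.0939]
tcp_rot: [[-0.983, 0.184, -0.001], [0.184, 0.983, 0.001], [0.001, 0.0, -1.0]]
force: [-0.8, 0.3, -3.2]
finger_gap: 0.0575
gripper_force: 65.6
```

Call:
play_rows:
  increments: [0,0,0,0,0,0.05,0,0,0,0,0,0,0.1,0,0,0,0,0,0,0.15,0,0,0,0,0,0,0.15,0]

```text
t: 16.2
tool_pos: [0.5271, -0.2234, 0.093]
tcp_rot: [[-0.983, 0.184, 0.0], [0.184, 0.983, -0.0], [-0.0, 0.0, -1.0]]
force: [1.3, 0.3, -3.0]
finger_gap: 0.0574
gripper_force: 65.6
```

Call:
play_rows:
  increments: [0,0,0,0,0,0.1,0,0,0,0,0,0,0.2,0,0,0,0,0,0,0.2,0]

```text
t: 16.45
tool_pos: [0.5273, -0.2235, 0.0921]
tcp_rot: [[-0.983, 0.184, 0.001], [0.184, 0.983, -0.0], [-0.001, -0.0, -1.0]]
force: [-2.3, 1.7, 7.0]
finger_gap: 0.0577
gripper_force: 67.1
```

Call:
play_rows:
  increments: [0,0,0,0,0,0.1,0,0,0,0,0,0,0.15,0,0,0,0,0,0,0.15,0]

```text
t: 16.7
tool_pos: [0.5274, -0.2235, 0.0917]
tcp_rot: [[-0.983, 0.184, 0.002], [0.184, 0.983, -0.001], [-0.002, -0.001, -1.0]]
force: [-6.4, 2.7, 16.7]
finger_gap: 0.0574
gripper_force: 68.1
```

Bottomed out at the expected height. Before releasing, I'll relieve the load and tug back a few mm to check that the head holds the plate.

Call:
play_rows:
  increments: [0,0,0,0,0,-0.25,0,0,0,0,0.2,0,-0.25,0,0,0,0,0.4,0,-0.25,0,0,0,0,0.6,0,-0.25,0,0,0,0,0.6,0,-0.25,0]

```text
t: 17.12
tool_pos: [0.5249, -0.2233, 0.0926]
tcp_rot: [[-0.983, 0.185, 0.008], [0.185, 0.983, -0.002], [-0.008, -0.001, -1.0]]
force: [9.8, 0.6, -5.1]
finger_gap: 0.0574
gripper_force: 65.5
```

The screw holds it (10 N against the tug). Now I'll return forward, open slowly and rise.

Call:
play_rows:
  increments: [0,0,0,-0.3,0,0,0,0,0,0,-0.6,0,0.05,0,0,0,0,-0.6,0,0.15,0,0,0,0,-0.6,0,0.15,0,0,0,0,-0.6,0,0.15,0]

```text
t: 17.53
tool_pos: [0.5273, -0.2235, 0.0919]
tcp_rot: [[-0.983, 0.184, 0.001], [0.184, 0.983, -0.0], [-0.001, -0.0, -1.0]]
force: [-2.8, 1.1, 13.2]
finger_gap: 0.0573
gripper_force: 68.1
```

Call:
play_rows:
  increments: [0,0,0,0,0,0,0.75,0,0,0,0,0,0,0.8,0,0,0,0,0,0,0.9,0,0,0,0,0,0,1,0,0,0,0,0,0,1,0,0,0,0,0,0,1]

```text
t: 18.03
tool_pos: [0.5268, -0.2232, 0.0902]
tcp_rot: [[-0.983, 0.184, -0.001], [0.184, 0.983, 0.0], [0.001, 0.0, -1.0]]
force: [0.2, 0.8, 0.2]
finger_gap: 0.0854
gripper_force: 0.0
```

```bash
python3 - <<'E'
from h import *
P=cloud(cap('wrist'));plan((.5,-.22,.25),79.44)
q=P.reshape(-1,3);n=np.array([.983,-.1834]);S=np.array([.5554,-.2285])
b=np.c_[(q[:,:2]-S)@n,(q[:,:2]-S)@[.1834,.983],q[:,2]]*1000
k=(abs(b[:,1])<31)&(b[:,2]>122)&(b[:,2]<142)&(b[:,0]<-8)&(b[:,0]>-80);print(b[k].min(0),b[k].max(0),np.percentile(b[k],[5,50,95],0))
E
```

```text
t 18.08 pos [ 0.5269 -0.2233  0.0903] F [ 0.5 -0.1  0.2] gap 0.0853 gf 0.0
turn [ 0.01 -0.03 -0.05] shift [  2.71  -0.17 -15.97]
[-63.38175087 -28.72474686 122.00215728] [-10.27396301  29.21612993 132.63526476] [[-62.79437674 -27.28557759 122.87959592]
 [-20.19960091   0.15377964 128.09619096]
 [-14.04348901  27.75833598 131.26599276]]
```

Rim top is at 132.6 mm (expected 132.5) and the bin is centred on the screw. Rising clear.

Call:
play_rows:
  increments: [0,0,0,0,0,-1,1,0,0,0,0,0,-3,1,0,0,0,0,0,-6,1,0,0,0,0,0,-10,1,0,0,0,2,0,-14,1,0,0,0,5,0,-17,1,0,0,0,9,0,-18,1,0,0,0,9,0,-18,1]

```text
t: 18.75
tool_pos: [0.4343, -0.2055, 0.2741]
tcp_rot: [[-0.983, 0.184, 0.0], [0.184, 0.983, -0.002], [-0.001, -0.001, -1.0]]
force: [-1.1, 0.8, -0.7]
finger_gap: 0.085
gripper_force: 0.0
```

```bash
python3 - <<'E'
from h import *
plan((.5,-.22,.25),79.44)
c=cap('wrist','w9.png');P=cloud(c);cap('side','s9.png')
q=P.reshape(-1,3);n=np.array([.983,-.1834]);S=np.array([.5554,-.2285])
b=np.c_[(q[:,:2]-S)@n,(q[:,:2]-S)@[.1834,.983],q[:,2]]*1000
def show(m,t): print(t,m.sum(),b[m].min(0).round(1),b[m].max(0).round(1))
r=(abs(b[:,1])<33)&(b[:,0]<-8)&(b[:,0]>-80)
show(r&(b[:,2]>125)&(b[:,2]<142),'rim')
k=r&(b[:,2]>125)&(b[:,2]<142);print(cv2.minAreaRect(b[k][:,:2].astype(np.float32)))
f=r&(b[:,0]<-56)&(b[:,0]>-70)&(b[:,2]>60)
for lo,hi in((55,70),(75,90),(95,110),(120,131)):
    m=f&(b[:,2]>lo)&(b[:,2]<hi); print('front x at z',lo,np.median(b[m][:,0]) if m.sum() else None)
L=k&(b[:,1]<-24);U=k&(b[:,1]>24);print('rim z L/R',np.percentile(b[L][:,2],90),np.percentile(b[U][:,2],90))
# caps: dark pixels inside near floor
g=c['pixels'].reshape(-1,3).max(1)
m=(abs(b[:,1])<27)&(b[:,0]>-58)&(b[:,0]<-14)&(b[:,2]<75)&(b[:,2]>35);
d=m&(g<45);show(m,'inside');show(d,'dark')
h=b[m];print('z hist',np.histogram(h[:,2],bins=[35,41,45,49,53,57,65,75])[0])
mask=d.reshape(420,560).astype(np.uint8);N,_,st,ce=cv2.connectedComponentsWithStats(mask);print([(s[4],x.round()) for s,x in zip(st[1:],ce[1:]) if s[4]>15])
E
```

```text
t 18.75 pos [ 0.4343 -0.2055  0.2741] F [-1.1  0.8 -0.7] gap 0.085 gf 0.0
turn [-0.09  0.04 -0.05] shift [-6.72 -0.21  2.42]
rim 1008 [-63.6 -28.7 125. ] [ -8.   29.2 132.8]
((-35.794349670410156, 0.31351280212402344), (58.00599670410156, 55.460330963134766), 89.7628402709961)
front x at z 55 -59.10791325385165
front x at z 75 -59.93978894130995
front x at z 95 -61.35362232176435
front x at z 120 -62.411811484399564
rim z L/R 130.52199883016803 129.9741820085117
inside 666 [-58.  -27.   39.4] [-14.   26.9  75. ]Traceback (most recent call last):
  File "<stdin>", line 17, in <module>
  File "<stdin>", line 6, in show
    return umr_minimum(a, axis, None, out, keepdims, initial, where)
ValueError: zero-size array to reduction operation minimum which has no identity
```

```bash
python3 - <<'E'
from h import *
for n in('wrist','top'):
    c=cap(n);q=cloud(c).reshape(-1,3);nn=np.array([.983,-.1834]);S=np.array([.5554,-.2285])
    b=np.c_[(q[:,:2]-S)@nn,(q[:,:2]-S)@[.1834,.983],q[:,2]]*1000;g=c['pixels'].reshape(-1,3).max(1)
    m=(abs(b[:,1])<26)&(b[:,0]>-60)&(b[:,0]<-14)&(b[:,2]<75)&(b[:,2]>35)
    print(n,m.sum(),np.histogram(b[m][:,2],bins=[35,41,45,49,53,57,65,75])[0],np.percentile(g[m],[1,5,25,50,90]) if m.any() else '')
    for lo,hi in((41,49),(50,59)):
        k=m&(b[:,2]>lo)&(b[:,2]<hi)
        if k.any(): print(lo,hi,k.sum(),b[k].mean(0).round(1),b[k].min(0).round(1),b[k].max(0).round(1))
    if n=='top':
        print('rail rims',[(((q[:,2]>.125)&(q[:,2]<.146)&(q[:,0]<.6)&(q[:,0]>.5)&(q[:,1]>l)&(q[:,1]<h)).sum()) for l,h in((.13,.195),(.2,.263),(.27,.335))])
E
```

```text
wrist 932 [ 22 231  61  91  80 195 252] [ 52.31  53.    55.    62.   138.  ]
41 49 292 [-26.4  -0.   43.9] [-59.3 -25.7  41.3] [-14.   25.7  49. ]
50 59 192 [-35.    0.4  54.9] [-59.7 -26.   50. ] [-14.   26.   58.9]
top 122 [14 47 11 26 16  3  5] [  0.     4.05  34.    82.5  163.  ]
41 49 58 [-27.4 -12.8  43.7] [-49.8 -25.6  41.1] [-14.3   0.8  48.5]
50 59 39 [-38.6  -6.5  53. ] [-55.1 -20.1  50.1] [-28.3  18.8  57.7]
rail rims [np.int64(128), np.int64(130), np.int64(0)]
```

```bash
python3 -c "
from rig import arm
print(arm.job_done())"
```

```text
the job is handed in; nothing more can be done
None
```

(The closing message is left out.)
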